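Clear the worm shaft and close the gear housing

TASK

The worm shaft has been left lying across the square opening on top of the gear housing, in the way of its cover. Pick it up and lay it down flat in the empty parts tray without dropping it, then fit the square cover, grip up, into the opening so that it sits level and fully home, flush with the top of the housing, without dropping it either. Leave everything else on the bench where it is.

Things in the scene. Friction and masses are not known exactly. Their poses are not given: they have to be found in the camera images.
- worm_shaft: Loose steel worm shaft, 184 mm long, 0.7 kg: 18 mm round shaft, a threaded worm 31 mm in diameter and 70 mm long at mid-length, two dark square bearing blocks 36 x 36 mm, 20 mm long, centred 70 mm either side of the middle. Starts lying across the opening in the housing top. Origin on the axis at mid-length (18 mm above what the blocks stand on); x runs along the shaft.
- square_cover: Loose aluminium cover on the mat: plate 94 x 94 mm, 12 mm thick, 0.33 kg, with a straight grip rib in the middle of its top, 60 mm long (along x), 18 mm wide (y), its top 41 mm above the underside. Origin at the centre of the plate's underside, z up, x and y along the plate's edges. It fits the opening in any of its four quarter turns.
- housing_seat (a point): Centre of the ledge on which the cover seats, in the fixed grey gear housing (190 x 190 x 110 mm high). The square recess is 100 x 100 mm, edges along this point's x and y, 12 mm deep from the top face (this point is 98 mm above the bench), with a 3 mm chamfer round its mouth; the ledge is 10 mm wide, and inside it an 80 mm opening goes down to a bronze wheel.
- tray_in (a point): Centre of the inner floor of the fixed open steel parts tray, 260 x 150 mm outside, walls 5 mm thick and 28 mm high above the bench, floor about 5 mm thick; x along its long side. Empty at the start; on the left or on the right of the housing.
- round_cover: Bystander: loose round aluminium cover, 104 mm in diameter, 12 mm thick, with the same grip rib as the square one; it lies on the same mat (a black rubber sheet 260 x 150 mm, 4 mm thick, on the other side of the housing from the tray), beside the square cover. Origin at the centre of its underside.
- sleeve: Bystander: upright steel tube, 60 mm in diameter, 100 mm high. Origin at the centre of its underside.
- billet: Bystander: upright aluminium round, 48 mm in diameter, 110 mm high. Origin at the centre of its underside.
- flange: Bystander: flat dark steel ring, 120 mm in diameter, 16 mm thick. Origin at the centre of its underside.
- worm_wheel: Bystander: bronze worm wheel lying flat, 84 mm in diameter, 32 mm high at the hub. Origin at the centre of its underside.
- cartridge: Bystander: upright bottle of sealant, 52 mm in diameter, 170 mm high. Origin at the centre of its underside.
- wrench: Bystander: wrench lying flat, 160 mm long. Origin under its middle.
- spacer: Bystander: upright steel bush, 54 mm in diameter, 45 mm high. Origin at the centre of its underside.
Not all that is in view belongs to the job. Leave any brown look-alike of the worm_shaft alone.

How it is judged:
On the way:
1. the worm shaft lies flat in the parts tray, let go (x of worm_shaft in the frame of tray_in between -0.045 and 0.045 m and y of worm_shaft in the frame of tray_in between -0.06 and 0.06 m and z of worm_shaft in the frame of tray_in between 0.012 and 0.023 m and linear speed of worm_shaft below 0.02 m/s and angular speed of worm_shaft below 0.2 rad/s and contact force between worm_shaft and the fingers below 0.2 N), for 0.2 s.
At the end, for the whole second after the job is handed in: Shaft flat on the tray floor (axis under 23 mm above it, middle within 45 mm lengthwise, 60 mm crosswise of the centre); square cover grip up in the recess: underside within 3.5 mm of the ledge, centred within 6 mm, level within 2 degrees, square within 4 degrees. Both released, at rest (all of step 1 and z of square_cover in the frame of housing_seat between -0.003 and 0.0035 m and horizontal distance between square_cover and housing_seat below 0.006 m and angle between square_cover's own z axis and vertical below 0.035 rad and (angle between the x axis of square_cover and the x axis of housing_seat, either way round below 0.07 rad or angle between the x axis of square_cover and the y axis of housing_seat, either way round below 0.07 rad) and linear speed of square_cover below 0.02 m/s and angular speed of square_cover below 0.2 rad/s and contact force between square_cover and the fingers below 0.2 N); the robot touches nothing.
It fails at once if the worm shaft is dropped (falls freely faster than 0.7 m/s, about 25 mm) (linear speed of worm_shaft above 0.7 m/s and contact force between worm_shaft and the fingers below 0.2 N).
It fails at once if the square cover is dropped (falls freely faster than 0.7 m/s, about 25 mm) (linear speed of square_cover above 0.7 m/s and contact force between square_cover and the fingers below 0.2 N).
It fails at once if a bystander is moved by more than 30 mm (distance of any of round_cover, sleeve, billet, flange, worm_wheel, cartridge, wrench, spacer from where it was at the start of the episode above 0.03 m).
It also fails if it takes over 64 s, if anything falls off the work surface, if the arm or the gripper's body presses on something with over 40 N, if the wrist force passes 120 N, or if a joint passes its speed limit or range.

ROBOT

A 6-joint arm with a two-finger parallel gripper is mounted at the origin on the work surface. World frame = base frame: x ahead of the robot, y to its left, z up, the work surface at z = 0. Lengths are in m, angles in rad, forces in N, time in s.
With the tool pointing down it reaches from about 0.375 to 0.9 m from the base axis. Payload 3.1 kg.
Tool frame: the origin (TCP) lies at the very end of the fingers, on their centre line; the grasp point (between the pads) lies ctrl.grasp_offset behind it (ctrl.grasp_offset is the distance from the TCP to the grasp point, in m); z points along the fingers, y is the line along which they close (so a half turn about z gives the same grasp; the last joint's range is limited). The gripper opens to 85 mm and grips with 20 to 120 N. Pads are 22 mm wide; open, the fingers measure 114 mm over their backs; the gripper's body (76 mm by 85 mm) begins 54 mm behind the grasp point. The pads swing forward as they close: fully open they stand 13 mm farther back than shut.
Start: joints at [-1.442, 0.527, 1.433, -0, 1.181, -0.178], TCP at [0.189, -0.596, 0.231] pointing down, gripper open.
Joint ranges: [-3.08, 3.08], [-0.75, 2.2], [0.22, 2.44], [-1.43, 4.57], [0, 2.65], [-2.85, 2.85]. Speed limits (rad/s): [2.79, 2.79, 3.14, 3.14, 3.14, 3.14].

INTERFACE

Orientations are given as a 3x3 rotation matrix whose columns are the frame's x, y, z axes.
In Python, from station import ctrl, camera, camera_params gives the robot as it stands.
- The arm moves only by the tool move_arm, never from a script. Its argument "plan" is a list that holds one entry, the list of rows, each a list of 7 numbers: the opening, from -1 (shut) to 1 (fully open), then the shift along the tool's x, y, z each as a share of 0.025 m, from -1 to 1, then the turn, a rotation vector about the tool's x, y, z each as a share of 6 degrees, from -1 to 1. A call has 1 to 20 rows; each row shifts and turns the commanded pose from where the row before left it, along the tool's axes as they then stand; what a row does not reach is not made up. A row lasts 1/12 s, in which the tool goes at most 41.7 mm and 7.16 degrees, less where a joint would pass 70% of its speed; a pose out of reach is approached as far as the arm can. A call with a number of a shift or a turn outside -1 to 1 is refused whole. A call with a gripper value outside its range is refused whole. The fingers move at their own pace and stop on an object; "newtons" is the grip in N (left out, the last holds). Time passes only in rows, so rows that do not move let the fingers close. It gives the time, the measured TCP pose, the force, the opening and the grip force at its end, in the units of the state.
- ctrl.observe(): the state, without advancing time (a new reading comes with each control period).
- camera(name): name is "scene" or "top" or "wrist"; returns (picture, depth): 384x512x3 uint8, red, green, blue; 384x512 float32, m along the optical axis (not along the pixel's ray), 0 where there is no reading.
- camera_params(name): a dict with "vertical_fov" (degrees; the focal length in pixels is half the picture's height over the tangent of half this angle, whatever the lens; pixels are square), "cx", "cy" (the principal point, pixels), "k1" (the pictures are not rectified: a ray, as slopes to the right and down, at radius r is drawn at 1 + k1 r^2 times it, then the intrinsics apply), "rvec" (rotation vector, rad) and "tvec" (3), from world to camera coordinates, as OpenCV has them. Camera axes: x right, y down, z forward; pixel columns grow to the right and rows downward; lengths in m; the calibration is good to about 2 mm. A picture is of the moment at which its call begins: read the wrist's pose just before it. camera_params takes no time and is no camera call; for the wrist camera it gives the pose at the moment of the call.
- ctrl.close_job(): hands the job in; it is judged then, once.
The state is a dict: "t": time; "qpos": joint angles; "qvel": joint speeds; "tau": joint torques, N m; "ee_pos": TCP position; "tool_rot": TCP orientation; "force": force on the tool from outside, world axes, zero at the start; "wrist_torque": the same for the moment, N m; "opening": finger opening in m; "grasp_force": force on a finger pad.
Only numpy, scipy, OpenCV 4.12 (cv2) and the standard library are available. Lean on these libraries where they do the work, as an engineer would, in place of code of your own. Each camera call takes 0.05 s, during which the arm holds its last target. There are 200 camera calls.

## Working session

There is one attempt and no reset: what is moved stays moved. The work goes in short steps, Python scripts to look and compute and a tool call to move; the robot and the scene stay as the last step left them, time stands still between calls to the robot, and variables do not carry over. Pictures are saved under pics/ and viewed, at most 10 in all, crops included, and the job is handed in when it is done.

Besides the shell and the picture viewer there is one more tool, called after "Request:" as name([rows], argument=value, ...), one row to a line, values as JSON. move_arm: Moves the arm, as the interface text tells. Shift numbers are shares of 0.025 m and turn numbers shares of 6 degrees, none past 1 either way. Its arguments: {"type":"object","properties":{"plan":{"type":"array"},"newtons":{"type":"number"}},"required":["plan"]}

```bash
mkdir -p pics
cat > h.py <<'E'
import numpy as np, cv2
from station import ctrl, camera, camera_params
def K(p):
    f=192/np.tan(np.radians(p['vertical_fov'])/2)
    return f
def snap(name,fn=None):
    p=camera_params(name); im,d=camera(name)
    if fn: cv2.imwrite('pics/'+fn,im[:,:,::-1])
    return im,d,p
def slopes(uv,p):
    f=K(p); uv=np.atleast_2d(np.asarray(uv,float))
    q=(uv-[p['cx'],p['cy']])/f; s=q.copy()
    for _ in range(30): s=q/(1+p['k1']*(s**2).sum(1,keepdims=True))
    return s
def world(sl,z,p):
    R=cv2.Rodrigues(np.asarray(p['rvec'],float))[0]; t=np.asarray(p['tvec'],float).ravel()
    return (np.c_[sl,np.ones(len(sl))]*np.asarray(z).reshape(-1,1)-t)@R
def plane(uv,h,p):
    "pixels -> world at height h"
    s=slopes(uv,p); a=world(s,np.zeros(len(s)),p); b=world(s,np.ones(len(s)),p)
    return a+(b-a)*((h-a[:,2])/(b-a)[:,2])[:,None]
def cloud(d,p):
    "HxWx3 world points from depth"
    H,W=d.shape; u,v=np.meshgrid(np.arange(W),np.arange(H))
    s=slopes(np.c_[u.ravel(),v.ravel()],p)
    P=world(s,d.ravel(),p); P[d.ravel()==0]=np.nan
    return P.reshape(H,W,3)
E
python3 - <<'E'
from h import *
o=ctrl.observe(); print(o['t'],o['ee_pos'],np.round(o['tool_rot'],3),ctrl.grasp_offset,o['opening'])
for n in('scene','top'):
    im,d,p=snap(n,n+'0.png'); np.savez(n+'0.npz',im=im,d=d,**{k:np.asarray(v) for k,v in p.items()})
    print(n,p)
E
```

```text
0.0 [ 0.1892784  -0.5949019   0.23032799] [[ 0.953  0.303 -0.   ]
 [ 0.303 -0.953  0.002]
 [ 0.    -0.002 -1.   ]] 0.0187 0.08556370308060932
scene {'vertical_fov': 47.21954764178033, 'cx': 256.5504858026559, 'cy': 197.43868946851066, 'k1': 0.02769355787067333, 'rvec': array([ 0.58146223,  2.76537293, -0.98310605]), 'tvec': array([ 0.47912529, -0.08680153,  1.54267797])}
top {'vertical_fov': 52.53304745083799, 'cx': 252.59608781235056, 'cy': 190.12988654811025, 'k1': -0.027607186926688485, 'rvec': array([ 2.19623119, -2.13907011,  0.08056811]), 'tvec': array([-0.00509471,  0.52102585,  0.99015726])}
```

View pics/top0.png

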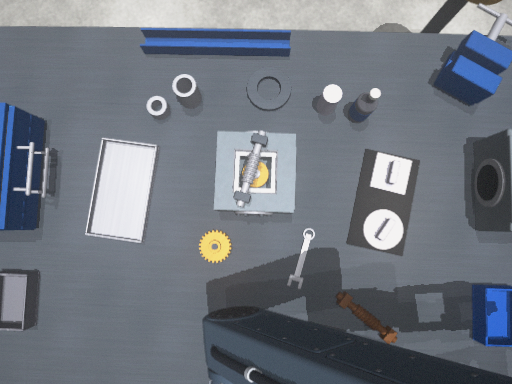

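View pics/scene0.png

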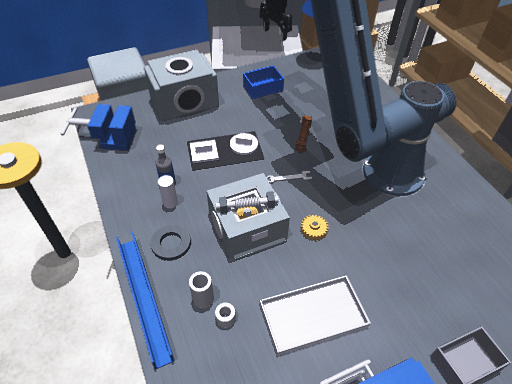

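The top view shows the housing at (255,172), the shaft from (240,198) to (262,138), the tray at (122,190), the square cover at (391,174) and the round cover at (384,230). The scene view agrees with this, and the brown look-alike is near the arm base.

Run:
```python
from h import *
for n in('top','scene'):
    a=dict(np.load(n+'0.npz')); im,d,p=a['im'],a['d'],a
    P=cloud(d,p); Z=P[...,2]
    c=plane([[255,172]],.11,p)[0] if n=='top' else C
    C=c
    def rect(m,name,h=None):
        q=P[m][:,:2].astype(np.float32)
        r=cv2.minAreaRect(q); b=cv2.boxPoints(r)
        e=b[1]-b[0]; print(n,name,len(q),'c',np.round(r[0],4),'size',np.round(r[1],4),'ang e0',round(float(np.degrees(np.arctan2(e[1],e[0]))),2),'len',round(float(np.hypot(*e)),4),'zmed',round(float(np.median(P[m][:,2])),4))
    near=np.hypot(P[...,0]-c[0],P[...,1]-c[1])
    rect((near<.15)&(abs(Z-.11)<.006),'housing')
    m=(near<.13)&(Z>.122); rect(m,'shaft')
    q=P[m][:,:2]; u=np.linalg.svd(q-q.mean(0),full_matrices=False)[2][0]; print('axis',u,np.degrees(np.arctan2(u[1],u[0])),q.mean(0), Z[m].max())
    if n=='top': T=plane([[122,190]],.0,p)[0]; S=plane([[391,174]],.016,p)[0]; Rn=plane([[384,230]],.016,p)[0]
    w=(im.min(2)>140)
    dt=np.hypot(P[...,0]-T[0],P[...,1]-T[1]); rect((dt<.17)&(Z>-.01)&(Z<.04)&w,'tray')
    rect((dt<.17)&(Z>.018)&(Z<.04),'trayrim'); print('floor',np.nanmedian(Z[dt<.04]))
    for s,k in((S,'sq'),(Rn,'rd')):
        ds=np.hypot(P[...,0]-s[0],P[...,1]-s[1])
        rect((ds<.075)&(abs(Z-.016)<.006)&w,k); m=(ds<.075)&(Z>.036)&(Z<.06)
        if m.sum()>3: rect(m,k+'rib')
```

```text
top housing 4115 c [0.5566 0.0037] size [0.1903 0.1958] ang e0 -0.81 len 0.1958 zmed 0.1099
top shaft 881 c [0.5625 0.0127] size [0.0358 0.1837] ang e0 -15.09 len 0.1837 zmed 0.1395
axis [-0.96594335  0.25875364] 165.00387975360803 [0.56188205 0.01245451] 0.15143571145779186
top tray 5268 c [0.5169 0.3603] size [0.164  0.2692] ang e0 -6.23 len 0.2692 zmed 0.005
top trayrim 827 c [0.5151 0.3535] size [0.151 0.259] ang e0 -6.67 len 0.259 zmed 0.0263
floor 0.004653089141690416
top sq 1016 c [ 0.5763 -0.3531] size [0.0934 0.0942] ang e0 -12.78 len 0.0942 zmed 0.0162
top sqrib 177 c [ 0.5758 -0.3539] size [0.0189 0.0605] ang e0 -11.3 len 0.0605 zmed 0.0442
top rd 995 c [ 0.4293 -0.3318] size [0.0985 0.1021] ang e0 -89.46 len 0.1021 zmed 0.0161
top rdrib 172 c [ 0.4299 -0.3325] size [0.0179 0.059 ] ang e0 -35.23 len 0.059 zmed 0.0448
scene housing 2122 c [0.5582 0.0027] size [0.1956 0.1939] ang e0 -1.06 len 0.1939 zmed 0.1098
scene shaft 571 c [0.5638 0.0132] size [0.0409 0.1826] ang e0 -13.86 len 0.1826 zmed 0.1379
axis [ 0.96579925 -0.25929096] -15.027994149952658 [0.56524423 0.01666002] 0.15310535171849182
scene tray 4769 c [0.5118 0.3967] size [0.2652 0.2742] ang e0 -6.65 len 0.2742 zmed 0.0057
scene trayrim 814 c [0.5134 0.3525] size [0.1519 0.2619] ang e0 -6.56 len 0.2619 zmed 0.0267
floor 0.005380658715158261
scene sq 325 c [ 0.5757 -0.3541] size [0.0977 0.0933] ang e0 -11.96 len 0.0933 zmed 0.0157
scene sqrib 85 c [ 0.5766 -0.3515] size [0.0223 0.0584] ang e0 -12.67 len 0.0584 zmed 0.0444
scene rd 296 c [ 0.4291 -0.3318] size [0.1021 0.1036] ang e0 -79.33 len 0.1036 zmed 0.0157
scene rdrib 78 c [ 0.4293 -0.3312] size [0.0244 0.0591] ang e0 -37.88 len 0.0591 zmed 0.0443
```

```bash
cat >> h.py <<'E'
def to(x,y,z,yaw):
    "tilt/turn units (tool axes) then shift units in the target tool axes, for tool pointing down"
    o=ctrl.observe(); c,s=np.cos(np.radians(yaw)),np.sin(np.radians(yaw))
    Rt=np.array([[c,s,0],[s,-c,0],[0,0,-1.]]); R=o['tool_rot']
    rv=np.degrees(cv2.Rodrigues(R.T@Rt)[0].ravel())/6
    print('t',round(o['t'],2),'ee',np.round(o['ee_pos'],4),'turn',np.round(rv,3),'shift',np.round(Rt.T@(np.array([x,y,z])-o['ee_pos'])/.025,2),'F',np.round(o['force'],1),'op',round(o['opening'],4),'g',round(o['grasp_force'],1))
E
python3 -c "
from h import *
to(.563,.0125,.24,-15)"
```

```text
t 0.1 ee [ 0.1893 -0.5949  0.2304] turn [-1.900e-02  2.000e-03  5.439e+00] shift [  8.15 -27.34  -0.38] F [-0.2 -0.2 -0.4] op 0.0855 g 0.0
```

Request:
move_arm([
  [[1, 0, 0, 0, 0, 0, 0.9], [1, 0, 0, 0, 0, 0, 0.9], [1, 0, 0, 0, 0, 0, 0.9], [1, 0, 0, 0, 0, 0, 0.9], [1, 0, 0, 0, 0, 0, 0.9], [1, 0, 0, 0, 0, 0, 0.9]],
], newtons=80)

```text
t: 0.6
ee_pos: [0.1893, -0.5952, 0.2307]
tool_rot: [[0.966, -0.259, -0.0], [-0.259, -0.966, 0.001], [-0.0, -0.001, -1.0]]
force: [-0.1, 1.0, 0.4]
opening: 0.0853
grasp_force: 0.0
```

```bash
python3 -c "
from h import *
to(.563,.0125,.24,-15)"
```

```text
t 0.6 ee [ 0.1893 -0.5952  0.2307] turn [-0.012  0.005 -0.006] shift [  8.15 -27.35  -0.37] F [-0.1  1.   0.4] op 0.0853 g 0.0
```

Request:
move_arm([
  [[1, 0.25, -0.85, -0.02, 0, 0, 0], [1, 0.25, -0.85, -0.02, 0, 0, 0], [1, 0.25, -0.85, -0.02, 0, 0, 0], [1, 0.25, -0.85, -0.02, 0, 0, 0], [1, 0.25, -0.85, -0.02, 0, 0, 0], [1, 0.25, -0.85, -0.02, 0, 0, 0], [1, 0.25, -0.85, -0.02, 0, 0, 0], [1, 0.25, -0.85, -0.02, 0, 0, 0], [1, 0.25, -0.85, -0.02, 0, 0, 0], [1, 0.25, -0.85, -0.02, 0, 0, 0], [1, 0.25, -0.85, -0.02, 0, 0, 0], [1, 0.25, -0.85, -0.02, 0, 0, 0], [1, 0.25, -0.85, -0.02, 0, 0, 0], [1, 0.25, -0.85, -0.02, 0, 0, 0], [1, 0.25, -0.85, -0.02, 0, 0, 0], [1, 0.25, -0.85, -0.02, 0, 0, 0], [1, 0.25, -0.85, -0.02, 0, 0, 0], [1, 0.25, -0.85, -0.02, 0, 0, 0], [1, 0.25, -0.85, -0.02, 0, 0, 0], [1, 0.25, -0.85, -0.02, 0, 0, 0]],
])

```text
t: 2.27
ee_pos: [0.4188, -0.2153, 0.2411]
tool_rot: [[0.967, -0.255, -0.001], [-0.255, -0.967, 0.001], [-0.001, -0.0, -1.0]]
force: [0.6, 0.1, -0.1]
opening: 0.0856
grasp_force: 0.0
```

Request:
move_arm([
  [[1, 0.25, -0.85, 0, 0, 0, 0], [1, 0.25, -0.85, 0, 0, 0, 0], [1, 0.25, -0.85, 0, 0, 0, 0], [1, 0.25, -0.85, 0, 0, 0, 0], [1, 0.25, -0.85, 0, 0, 0, 0], [1, 0.25, -0.85, 0, 0, 0, 0], [1, 0.25, -0.85, 0, 0, 0, 0], [1, 0.25, -0.85, 0, 0, 0, 0], [1, 0.25, -0.85, 0, 0, 0, 0], [1, 0.25, -0.85, 0, 0, 0, 0], [1, 0.25, -0.85, 0, 0, 0, 0], [1, 0.25, -0.85, 0, 0, 0, 0], [1, 0, 0, 0, 0, 0, 0]],
])

```text
t: 3.35
ee_pos: [0.5576, 0.0139, 0.241]
tool_rot: [[0.968, -0.252, 0.001], [-0.252, -0.968, 0.001], [0.001, -0.002, -1.0]]
force: [0.6, -0.3, -0.1]
opening: 0.0855
grasp_force: 0.0
```

Run:
```python
from h import *
im,d,p=snap('wrist','w1.png'); P=cloud(d,p); Z=P[...,2]
R=cv2.Rodrigues(p['rvec'])[0]; print('cam',-R.T@p['tvec'])
near=np.hypot(P[...,0]-.563,P[...,1]-.0125)
m=(near<.12)&(Z>.118)&(Z<.16); q=P[m]; r=cv2.minAreaRect(q[:,:2].astype(np.float32)); print(r,q[:,2].max(),m.sum())
m=m&(near<.03);q=P[m];print('worm',cv2.minAreaRect(q[:,:2].astype(np.float32)),q[:,2].max())
to(.563,.0125,.116,-15)
```

```text
cam [ 0.63348944 -0.00492343  0.38445548]
((0.561909019947052, 0.014119837433099747), (0.03614257648587227, 0.18390116095542908), 75.02030944824219) 0.14893116183010452 8343
worm ((0.5633819699287415, 0.013849428854882717), (0.030100174248218536, 0.05992855876684189), 74.87628936767578) 0.14562384683538737
t 3.4 ee [0.5564 0.0125 0.2409] turn [-0.     0.004  0.068] shift [ 0.25 -0.07  4.99] F [-0.3 -0.2 -0.1] op 0.0854 g 0.0
```

View pics/w1.png

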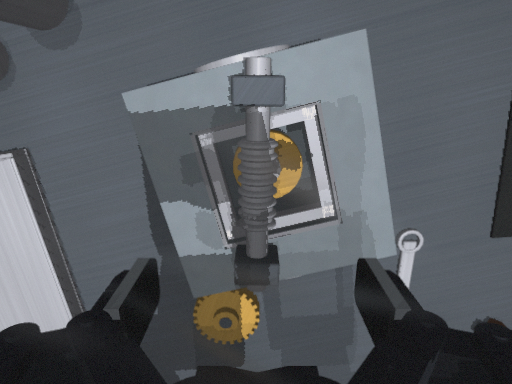

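The wrist view shows the shaft running vertically at about column 257, with the fingers on either side of it. It sits 5 mm ahead of the tool, so I'll trim, descend and close.

Request:
move_arm([
  [[1, 0.2, -0.11, 0.5, 0, 0, 0.07], [1, 0, 0, 0.9, 0, 0, 0], [1, 0, 0, 0.9, 0, 0, 0], [1, 0, 0, 0.9, 0, 0, 0], [1, 0, 0, 0.9, 0, 0, 0], [1, 0, 0, 0.5, 0, 0, 0], [1, 0, 0, 0.4, 0, 0, 0], [1, 0, 0, 0, 0, 0, 0], [1, 0, 0, 0, 0, 0, 0]],
])

```text
t: 4.15
ee_pos: [0.5612, 0.0118, 0.1157]
tool_rot: [[0.965, -0.263, -0.001], [-0.263, -0.965, 0.0], [-0.001, 0.0, -1.0]]
force: [-0.3, 0.2, -0.5]
opening: 0.0853
grasp_force: 0.0
```

```bash
python3 -c "
from h import *
to(.562,.0138,.116,-15)"
```

```text
t 4.15 ee [0.5612 0.0118 0.1157] turn [ 0.002  0.013 -0.04 ] shift [ 0.01 -0.09 -0.01] F [-0.3  0.2 -0.5] op 0.0853 g 0.0
```

Request:
move_arm([
  [[0.2, 0, -0.09, 0, 0, 0, 0], [-0.2, 0, 0, 0, 0, 0, 0], [-1, 0, 0, 0, 0, 0, 0], [-1, 0, 0, 0, 0, 0, 0], [-1, 0, 0, 0, 0, 0, 0], [-1, 0, 0, 0, 0, 0, 0], [-1, 0, 0, 0, 0, 0, 0], [-1, 0, 0, 0, 0, 0, 0], [-1, 0, 0, 0, 0, 0, 0], [-1, 0, 0, 0, 0, 0, 0], [-1, 0, 0, 0, 0, 0, 0], [-1, 0, 0, 0, 0, 0, 0]],
], newtons=80)

```text
t: 5.15
ee_pos: [0.5626, 0.0142, 0.1176]
tool_rot: [[0.965, -0.261, 0.002], [-0.261, -0.965, -0.001], [0.002, 0.001, -1.0]]
force: [-1.0, -1.0, 5.5]
opening: 0.0287
grasp_force: 79.0
```

Request:
move_arm([
  [[-1, 0, 0, -0.2, 0, 0, 0], [-1, 0, 0, -0.3, 0, 0, 0], [-1, 0, 0, -0.3, 0, 0, 0], [-1, 0, 0, -0.4, 0, 0, 0], [-1, 0, 0, -0.4, 0, 0, 0], [-1, 0, 0, -0.4, 0, 0, 0], [-1, 0, 0, -0.4, 0, 0, 0], [-1, 0, 0, -0.4, 0, 0, 0], [-1, 0, 0, -0.2, 0, 0, 0], [-1, 0, 0, 0, 0, 0, 0]],
])

```text
t: 5.98
ee_pos: [0.5632, 0.0144, 0.1931]
tool_rot: [[0.965, -0.262, 0.004], [-0.262, -0.965, -0.001], [0.004, -0.0, -1.0]]
force: [0.4, 0.7, -6.6]
opening: 0.028
grasp_force: 79.5
```

Run:
```python
from h import *
im,d,p=snap('wrist'); P=cloud(d,p); Z=P[...,2]
o=ctrl.observe(); e=o['ee_pos']
m=(np.hypot(P[...,0]-e[0],P[...,1]-e[1])<.12)&(Z>.165)&(Z<.225)
q=P[m]; print(cv2.minAreaRect(q[:,:2].astype(np.float32)),np.percentile(q[:,2],[1,50,99]))
# height along axis
u=o['tool_rot'][:,0]; s=(q-e)@u; v=(q-e)@o['tool_rot'][:,1]
for a in np.arange(-.1,.1,.02):
    k=(s>a)&(s<a+.02)&(abs(v)<.03)
    if k.sum()>20: print(round(a,2),k.sum(),np.round(np.percentile(q[k,2],95),4))
# housing recess from here, using bright ledge/top
to(.5145,.353,.2,-6.6)
```

```text
((0.5759946703910828, 0.011017441749572754), (0.055650241672992706, 0.15593326091766357), 66.98388671875) [0.19359297 0.21613011 0.22377344]
-0.08 288 0.196
-0.06 568 0.2133
-0.04 1979 0.2192
-0.02 2778 0.2195
0.0 4923 0.2227
0.02 3481 0.2193
0.04 2219 0.2142
0.06 6558 0.2234
0.08 1804 0.2138
t 6.03 ee [0.5626 0.0145 0.1922] turn [-0.    -0.017 -1.431] shift [ -3.47 -13.23  -0.31] F [-0.9  1.  -6.2] op 0.0285 g 79.5
```

Request:
move_arm([
  [[-1, 0, 0, -0.3, 0, 0, -0.5], [-1, 0, 0, 0, 0, 0, -0.5], [-1, -0.1, -0.3, 0, 0, 0, -0.43], [-1, -0.2, -0.6, 0, 0, 0, 0], [-1, -0.2, -0.8, 0, 0, 0, 0], [-1, -0.2, -0.8, 0, 0, 0, 0], [-1, -0.2, -0.8, 0, 0, 0, 0], [-1, -0.2, -0.8, 0, 0, 0, 0], [-1, -0.2, -0.8, 0, 0, 0, 0], [-1, -0.2, -0.8, 0, 0, 0, 0], [-1, -0.2, -0.8, 0, 0, 0, 0], [-1, -0.2, -0.8, 0, 0, 0, 0], [-1, -0.2, -0.8, 0, 0, 0, 0], [-1, -0.2, -0.8, 0, 0, 0, 0], [-1, -0.2, -0.8, 0, 0, 0, 0], [-1, -0.2, -0.8, 0, 0, 0, 0], [-1, -0.2, -0.8, 0, 0, 0, 0], [-1, -0.2, -0.8, 0, 0, 0, 0], [-1, -0.2, -0.7, 0, 0, 0, 0], [-1, 0, -0.4, 0, 0, 0, 0]],
])

```text
t: 7.7
ee_pos: [0.5167, 0.3537, 0.1976]
tool_rot: [[0.994, -0.113, -0.003], [-0.113, -0.994, -0.0], [-0.003, 0.0, -1.0]]
force: [-0.6, 0.1, -6.8]
opening: 0.0286
grasp_force: 79.8
```

Request:
move_arm([
  [[-1, 0, 0, 0, 0, 0, 0], [-1, 0, 0, 0, 0, 0, 0]],
])

```text
t: 7.87
ee_pos: [0.5183, 0.3516, 0.1981]
tool_rot: [[0.993, -0.114, -0.001], [-0.114, -0.993, -0.001], [-0.001, 0.002, -1.0]]
force: [0.2, -0.8, -6.5]
opening: 0.0284
grasp_force: 79.8
```

Run:
```python
from h import *
to(.5145,.353,.018,-6.6)
im,d,p=snap('top','top1.png'); P=cloud(d,p); Z=P[...,2]
# recess now uncovered: dark/bright recess edges
m=(abs(P[...,0]-.557)<.06)&(abs(P[...,1]-.004)<.06)&(Z<.105)
ok=cv2.morphologyEx(m.astype(np.uint8),cv2.MORPH_OPEN,np.ones((3,3)))>0
r=cv2.minAreaRect(P[ok][:,:2].astype(np.float32));print('recess',r,ok.sum())
m=(abs(P[...,0]-.557)<.06)&(abs(P[...,1]-.004)<.06)&(abs(Z-.098)<.005)
print('ledge',cv2.minAreaRect(P[m][:,:2].astype(np.float32)),np.median(Z[m]),m.sum())
```

```text
t 7.87 ee [0.5183 0.3516 0.1981] turn [0.015 0.008 0.009] shift [-0.16 -0.04  7.2 ] F [ 0.2 -0.8 -6.5] op 0.0284 g 79.8
recess ((0.5591856837272644, 0.0035941116511821747), (0.1004176139831543, 0.1009056344628334), 89.02705383300781) 1702
ledge ((0.5593363046646118, 0.003661148250102997), (0.10029448568820953, 0.10001272708177567), 89.31737518310547) 0.0982094883516582 684
```

Request:
move_arm([
  [[-1, -0.16, -0.04, 0.4, 0, 0, 0], [-1, 0, 0, 0.7, 0, 0, 0], [-1, 0, 0, 0.8, 0, 0, 0], [-1, 0, 0, 0.8, 0, 0, 0], [-1, 0, 0, 0.8, 0, 0, 0], [-1, 0, 0, 0.8, 0, 0, 0], [-1, 0, 0, 0.8, 0, 0, 0], [-1, 0, 0, 0.7, 0, 0, 0], [-1, 0, 0, 0.6, 0, 0, 0], [-1, 0, 0, 0.4, 0, 0, 0], [-1, 0, 0, 0.2, 0, 0, 0], [-1, 0, 0, 0.15, 0, 0, 0], [-1, 0, 0, 0.05, 0, 0, 0], [-1, 0, 0, 0, 0, 0, 0], [-1, 0, 0, 0, 0, 0, 0]],
])

```text
t: 9.17
ee_pos: [0.5153, 0.3536, 0.0197]
tool_rot: [[0.993, -0.115, 0.002], [-0.115, -0.993, 0.001], [0.001, -0.001, -1.0]]
force: [0.8, -0.3, -6.3]
opening: 0.0281
grasp_force: 79.8
```

```bash
python3 -c "
from h import *
to(.5145,.353,.0126,-6.6)"
```

```text
t 9.17 ee [0.5153 0.3536 0.0197] turn [-0.009 -0.014 -0.001] shift [-0.03  0.03  0.28] F [ 0.8 -0.3 -6.3] op 0.0281 g 79.8
```

Request:
move_arm([
  [[-1, 0, 0, 0.06, 0, 0, 0], [-1, 0, 0, 0.06, 0, 0, 0], [-1, 0, 0, 0.06, 0, 0, 0], [-1, 0, 0, 0.06, 0, 0, 0], [-1, 0, 0, 0, 0, 0, 0], [-1, 0, 0, 0, 0, 0, 0]],
])

```text
t: 9.67
ee_pos: [0.5147, 0.3534, 0.0128]
tool_rot: [[0.993, -0.115, -0.0], [-0.115, -0.993, -0.0], [-0.0, 0.0, -1.0]]
force: [-0.8, 0.9, -5.1]
opening: 0.0285
grasp_force: 80.2
```

Request:
move_arm([
  [[-1, 0, 0, 0.04, 0, 0, 0], [-1, 0, 0, 0.03, 0, 0, 0], [-1, 0, 0, 0, 0, 0, 0], [-1, 0, 0, 0, 0, 0, 0]],
])

```text
t: 10.0
ee_pos: [0.5147, 0.3534, 0.0126]
tool_rot: [[0.993, -0.115, 0.0], [-0.115, -0.993, 0.0], [0.0, -0.0, -1.0]]
force: [-3.1, -1.3, 5.8]
opening: 0.0286
grasp_force: 81.2
```

The shaft is on the floor, so I'll release it and rise.

Request:
move_arm([
  [[-0.2, 0, 0, 0, 0, 0, 0], [0, 0, 0, 0, 0, 0, 0], [0.3, 0, 0, 0, 0, 0, 0], [0.5, 0, 0, 0, 0, 0, 0], [0.5, 0, 0, 0, 0, 0, 0], [0.5, 0, 0, 0, 0, 0, 0], [0.5, 0, 0, 0, 0, 0, 0], [0.5, 0, 0, -0.2, 0, 0, 0], [0.5, 0, 0, -0.5, 0, 0, 0], [0.5, 0, 0, -0.9, 0, 0, 0], [0.5, 0, 0, -0.9, 0, 0, 0], [0.5, 0, 0, -0.9, 0, 0, 0], [0.5, 0, 0, -0.9, 0, 0, 0], [0.5, 0, 0, -0.9, 0, 0, 0], [0.5, 0, 0, -0.9, 0, 0, 0], [0.5, 0, 0, -0.9, 0, 0, 0], [0.5, 0, 0, -0.9, 0, 0, 0], [0.5, 0, 0, -0.5, 0, 0, 0]],
])

```text
t: 11.5
ee_pos: [0.5157, 0.3539, 0.2254]
tool_rot: [[0.993, -0.115, 0.005], [-0.115, -0.993, 0.002], [0.005, -0.003, -1.0]]
force: [0.3, -0.2, 1.0]
opening: 0.0638
grasp_force: 0.0
```

Run:
```python
from h import *
im,d,p=snap('wrist','w2.png'); P=cloud(d,p); Z=P[...,2]
m=(np.hypot(P[...,0]-.5145,P[...,1]-.353)<.1)&(Z>.015)&(Z<.05)&(abs(P[...,1]-.353)<.05)
q=P[m];print(cv2.minAreaRect(q[:,:2].astype(np.float32)),np.percentile(q[:,2],[50,95,99]))
to(.576,-.3535,.2,-12.3)
```

```text
((0.5144467353820801, 0.3548795282840729), (0.035731226205825806, 0.18423005938529968), 83.22122955322266) [0.03567741 0.04239635 0.0430524 ]
t 11.55 ee [0.5168 0.3545 0.2273] turn [-0.051 -0.076  0.951] shift [ 8.35 27.16  1.09] F [ 1.  -0.1  2.2] op 0.0636 g 0.0
```

View pics/w2.png

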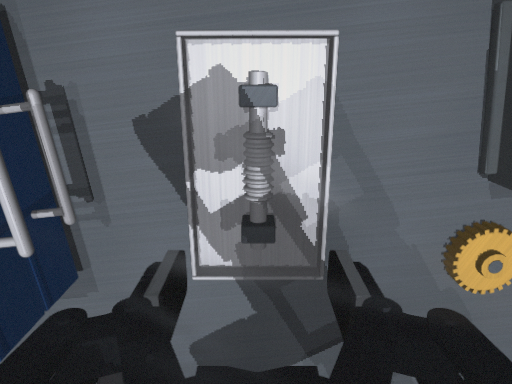

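The shaft lies flat in the middle of the tray (axis column 258). Next is the cover.

Request:
move_arm([
  [[0.5, 0, 0.3, 0, -0.05, -0.08, 0.5], [0.5, 0.1, 0.6, 0, 0, 0, 0.45], [0.5, 0.3, 0.9, 0, 0, 0, 0], [0.5, 0.3, 0.9, 0, 0, 0, 0], [0.5, 0.3, 0.9, 0, 0, 0, 0], [0.5, 0.3, 0.9, 0, 0, 0, 0], [0.5, 0.3, 0.9, 0, 0, 0, 0], [0.5, 0.3, 0.9, 0, 0, 0, 0], [0.5, 0.3, 0.9, 0, 0, 0, 0], [0.5, 0.3, 0.9, 0, 0, 0, 0], [0.5, 0.3, 0.9, 0, 0, 0, 0], [0.5, 0.3, 0.9, 0, 0, 0, 0], [0.5, 0.3, 0.9, 0, 0, 0, 0], [0.5, 0.3, 0.9, 0, 0, 0, 0], [0.5, 0.3, 0.9, 0, 0, 0, 0], [0.5, 0.3, 0.9, 0, 0, 0, 0], [0.5, 0.3, 0.9, 0, 0, 0, 0], [0.5, 0.3, 0.9, 0, 0, 0, 0], [0.5, 0.3, 0.9, 0, 0, 0, 0], [0.5, 0.3, 0.9, 0, 0, 0, 0]],
])

```text
t: 13.22
ee_pos: [0.5581, -0.0954, 0.2219]
tool_rot: [[0.977, -0.214, -0.011], [-0.214, -0.977, -0.004], [-0.01, 0.006, -1.0]]
force: [-0.3, 0.1, -0.3]
opening: 0.0636
grasp_force: 0.0
```

Request:
move_arm([
  [[0.5, 0.3, 0.9, 0, 0, 0, 0], [0.5, 0.3, 0.9, 0, 0, 0, 0], [0.5, 0.3, 0.9, 0, 0, 0, 0], [0.5, 0.3, 0.9, 0, 0, 0, 0], [0.5, 0.3, 0.9, 0, 0, 0, 0], [0.5, 0.3, 0.9, 0, 0, 0, 0], [0.5, 0.3, 0.9, 0, 0, 0, 0], [0.5, 0.3, 0.9, 0, 0, 0, 0], [0.5, 0.3, 0.9, 0, 0, 0, 0], [0.5, 0.2, 0.9, 0, 0, 0, 0], [0.5, 0.1, 0.9, 0, 0, 0, 0], [0.5, 0, 0.6, 0, 0, 0, 0], [0.5, 0, 0, 0, 0, 0, 0], [0.5, 0, 0, 0, 0, 0, 0]],
])

```text
t: 14.38
ee_pos: [0.5756, -0.3663, 0.2227]
tool_rot: [[0.977, -0.215, -0.01], [-0.215, -0.977, -0.002], [-0.009, 0.004, -1.0]]
force: [0.3, 0.4, -0.0]
opening: 0.0638
grasp_force: 0.0
```

Run:
```python
from h import *
im,d,p=snap('wrist','w3.png'); P=cloud(d,p); Z=P[...,2]
ds=np.hypot(P[...,0]-.576,P[...,1]+.3535)
for n,m in(('rib',(ds<.045)&(abs(Z-.045)<.005)),('plate',(ds<.07)&(abs(Z-.016)<.005)&(im.min(2)>120)),('all',(ds<.072)&(Z>.0105))):
    q=P[m];print(n,m.sum(),cv2.minAreaRect(q[:,:2].astype(np.float32)),np.median(q[:,2]))
to(.576,-.3535,.2,-12.3)
```

```text
rib 1083 ((0.5751892328262329, -0.3512687683105469), (0.017288153991103172, 0.05972997099161148), 77.34378814697266) 0.045512129658226715
plate 6572 ((0.5751335024833679, -0.3519144058227539), (0.09363418817520142, 0.09357569366693497), 77.48152923583984) 0.016778440620711564
all 36504 ((0.5730396509170532, -0.3615873456001282), (0.12679423391819, 0.09368643909692764), 77.47618103027344) 0.28242079978897616
t 14.43 ee [ 0.5759 -0.3653  0.2229] turn [ 0.04   0.09  -0.008] shift [-0.1  -0.46  0.92] F [ 0.   0.7 -0.7] op 0.0641 g 0.0
```

View pics/w3.png

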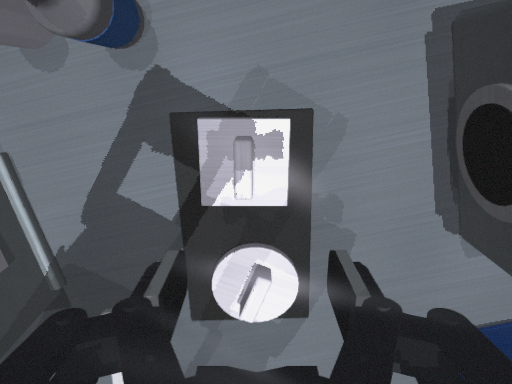

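The square cover is centred at about (245,162) with its rib vertical, and the round cover is at (255,285), clear of the fingers.

Request:
move_arm([
  [[0.5, -0.14, -0.51, 0, 0.04, 0.09, 0.03], [0.5, 0, 0, 0.6, 0, 0, 0], [0.5, 0, 0, 0.9, 0, 0, 0], [0.5, 0, 0, 0.9, 0, 0, 0], [0.5, 0, 0, 0.9, 0, 0, 0], [0.5, 0, 0, 0.9, 0, 0, 0], [0.5, 0, 0, 0.9, 0, 0, 0], [0.5, 0, 0, 0.7, 0, 0, 0], [0.5, 0, 0, 0.5, 0, 0, 0], [0.5, 0, 0, 0, 0, 0, 0], [0.5, 0, 0, 0, 0, 0, 0], [0.5, 0, 0, 0, 0, 0, 0]],
])

```text
t: 15.43
ee_pos: [0.5771, -0.3533, 0.0671]
tool_rot: [[0.976, -0.216, 0.003], [-0.216, -0.976, -0.003], [0.003, 0.003, -1.0]]
force: [0.6, -0.0, 0.7]
opening: 0.0639
grasp_force: 0.0
```

```bash
python3 -c "
from h import *
to(.5752,-.352,.0195,-12.5)"
```

```text
t 15.43 ee [ 0.5771 -0.3533  0.0671] turn [ 0.024 -0.033  0.009] shift [-0.09 -0.04  1.9 ] F [ 0.6 -0.   0.7] op 0.0639 g 0.0
```

Request:
move_arm([
  [[0.4, -0.08, -0.04, 0.4, 0.01, -0.02, 0], [0.3, 0, 0, 0.5, 0, 0, 0], [0.2, 0, 0, 0.5, 0, 0, 0], [0.2, 0, 0, 0.3, 0, 0, 0], [0.2, 0, 0, 0.2, 0, 0, 0], [0.2, 0, 0, 0, 0, 0, 0], [0.2, 0, 0, 0, 0, 0, 0]],
])

```text
t: 16.02
ee_pos: [0.5742, -0.3518, 0.0176]
tool_rot: [[0.976, -0.216, -0.001], [-0.216, -0.976, 0.0], [-0.001, 0.0, -1.0]]
force: [0.4, 0.2, 0.3]
opening: 0.051
grasp_force: 0.0
```

```bash
python3 -c "
from h import *
to(.5752,-.352,.0195,-12.5)"
```

```text
t 16.02 ee [ 0.5742 -0.3518  0.0176] turn [0.001 0.014 0.001] shift [ 0.04 -0.   -0.08] F [0.4 0.2 0.3] op 0.051 g 0.0
```

Raise by 2 mm, since the tips swing forward on closing, then close.

Request:
move_arm([
  [[0.2, 0.04, 0, -0.1, 0, 0, 0], [0, 0, 0, 0, 0, 0, 0], [-0.3, 0, 0, 0, 0, 0, 0], [-1, 0, 0, 0, 0, 0, 0], [-1, 0, 0, 0, 0, 0, 0], [-1, 0, 0, 0, 0, 0, 0], [-1, 0, 0, 0, 0, 0, 0], [-1, 0, 0, 0, 0, 0, 0], [-1, 0, 0, 0, 0, 0, 0], [-1, 0, 0, 0, 0, 0, 0], [-1, 0, 0, 0, 0, 0, 0]],
], newtons=80)

```text
t: 16.93
ee_pos: [0.5758, -0.3525, 0.0217]
tool_rot: [[0.976, -0.216, 0.0], [-0.216, -0.976, -0.001], [0.001, 0.001, -1.0]]
force: [-0.4, 0.7, 5.8]
opening: 0.0164
grasp_force: 80.2
```

```bash
python3 -c "
from h import *
to(.5752,-.352,.0195,-12.5)"
```

```text
t 16.93 ee [ 0.5758 -0.3525  0.0217] turn [ 0.012 -0.006  0.002] shift [-0.03 -0.02  0.09] F [-0.4  0.7  5.8] op 0.0164 g 80.2
```

Request:
move_arm([
  [[-1, 0, 0, -0.1, 0, 0, 0], [-1, 0, 0, -0.2, 0, 0, 0], [-1, 0, 0, -0.4, 0, 0, 0], [-1, 0, 0, -0.6, 0, 0, 0], [-1, 0, 0, -0.8, 0, 0, 0], [-1, 0, 0, -0.8, 0, 0, 0], [-1, 0, 0, -0.8, 0, 0, 0], [-1, 0, 0, -0.8, 0, 0, 0], [-1, 0, 0, -0.8, 0, 0, 0], [-1, 0, 0, -0.8, 0, 0, 0], [-1, 0, 0, -0.6, 0, 0, 0], [-1, 0, 0, -0.3, 0, 0, 0], [-1, 0, 0, 0, 0, 0, 0], [-1, 0, 0, 0, 0, 0, 0]],
])

```text
t: 18.1
ee_pos: [0.5752, -0.3518, 0.1956]
tool_rot: [[0.976, -0.216, -0.001], [-0.216, -0.976, -0.0], [-0.001, 0.0, -1.0]]
force: [0.3, 0.4, -3.6]
opening: 0.0162
grasp_force: 79.2
```

Run:
```python
from h import *
to(.5592,.0036,.2,-.85)
o=ctrl.observe(); e=o['ee_pos'];R=o['tool_rot']
for n in('wrist','top'):
    im,d,p=snap(n,n+'_h.png'); P=cloud(d,p); L=(P-e)@R
    m=(np.hypot(L[...,0],L[...,1])<.075)&(abs(L[...,2]-.004)<.008)&(im.min(2)>110)
    q=L[m]
    if len(q)<20: print(n,len(q)); continue
    A=np.c_[q[:,:2],np.ones(len(q))]; k=np.linalg.lstsq(A,q[:,2],rcond=None)[0]
    print(n,len(q),'tool-frame rect',cv2.minAreaRect(q[:,:2].astype(np.float32)),'z',np.median(q[:,2]),'slopes deg',np.degrees(k[:2]))
```

```text
t 18.1 ee [ 0.5752 -0.3518  0.1956] turn [ 0.002  0.012 -1.939] shift [ -0.85 -14.2   -0.18] F [ 0.3  0.4 -3.6] op 0.0162 g 79.2
wrist 17358 tool-frame rect ((-0.0003194734454154968, -0.001288384199142456), (0.09474573284387589, 0.09300049394369125), 89.89600372314453) z 0.0050188027688510325 slopes deg [0.08431316 0.10416589]
top 516 tool-frame rect ((-0.00024227425456047058, -0.017184197902679443), (0.0602119080722332, 0.09505835920572281), 89.48307037353516) z 0.006282323815630753 slopes deg [ 0.04883155 -0.26342175]
```

View pics/wrist_h.png

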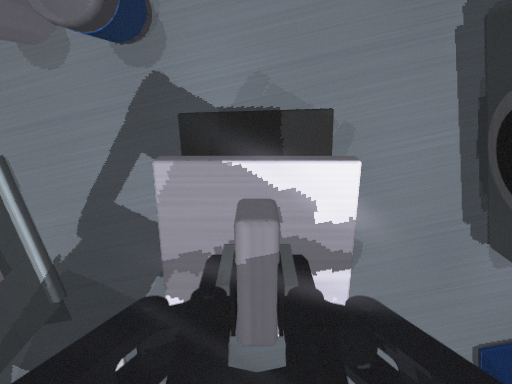

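The cover is held level and square, with its far edge at row 157. I'll carry it to the housing.

Request:
move_arm([
  [[-1, 0, 0, 0, 0, 0, -0.5], [-1, 0, 0, 0, 0, 0, -0.5], [-1, 0, 0, 0, 0, 0, -0.5], [-1, -0.05, -0.4, 0, 0, 0, -0.44], [-1, -0.05, -0.8, 0, 0, 0, 0], [-1, -0.05, -0.9, 0, 0, 0, 0], [-1, -0.05, -0.9, 0, 0, 0, 0], [-1, -0.05, -0.9, 0, 0, 0, 0], [-1, -0.05, -0.9, 0, 0, 0, 0], [-1, -0.05, -0.9, 0, 0, 0, 0], [-1, -0.05, -0.9, 0, 0, 0, 0], [-1, -0.05, -0.9, 0, 0, 0, 0], [-1, -0.05, -0.9, 0, 0, 0, 0], [-1, -0.05, -0.9, 0, 0, 0, 0], [-1, -0.05, -0.9, 0, 0, 0, 0], [-1, -0.05, -0.9, 0, 0, 0, 0], [-1, -0.05, -0.9, 0, 0, 0, 0], [-1, -0.05, -0.9, 0, 0, 0, 0], [-1, -0.05, -0.8, 0, 0, 0, 0], [-1, -0.05, -0.5, 0, 0, 0, 0]],
])

```text
t: 19.87
ee_pos: [0.5588, 0.0054, 0.1944]
tool_rot: [[1.0, -0.013, -0.004], [-0.013, -1.0, 0.001], [-0.004, -0.001, -1.0]]
force: [0.2, 0.0, -3.6]
opening: 0.0165
grasp_force: 79.1
```

Request:
move_arm([
  [[-1, 0, 0, 0.3, 0, 0, 0], [-1, 0, 0, 0.4, 0, 0, 0], [-1, 0, 0, 0.3, 0, 0, 0], [-1, 0, 0, 0, 0, 0, 0], [-1, 0, 0, 0, 0, 0, 0], [-1, 0, 0, 0, 0, 0, 0]],
])

```text
t: 20.37
ee_pos: [0.5602, 0.0023, 0.1703]
tool_rot: [[1.0, -0.016, -0.001], [-0.016, -1.0, -0.001], [-0.001, 0.001, -1.0]]
force: [-0.4, 0.2, -2.9]
opening: 0.0165
grasp_force: 79.1
```

Run:
```python
from h import *
to(.5592,.0036,.13,-.85)
o=ctrl.observe(); e=o['ee_pos'];R=o['tool_rot']
im,d,p=snap('wrist','w5.png'); P=cloud(d,p); L=(P-e)@R
m=(np.hypot(L[...,0],L[...,1])<.075)&(abs(L[...,2]-.004)<.008)&(im.min(2)>100)
q=P[m].astype(np.float32);print('plate',len(q),cv2.minAreaRect(q[:,:2]),q[:,2].mean())
Z=P[...,2]
m=(abs(Z-.11)<.005)&(np.hypot(P[...,0]-.558,P[...,1]-.0035)<.14)
q=P[m].astype(np.float32);print('top',len(q),cv2.minAreaRect(q[:,:2]))
m=(abs(Z-.098)<.005)&(np.hypot(P[...,0]-.558,P[...,1]-.0035)<.075)
q=P[m].astype(np.float32);print('ledge',len(q),cv2.minAreaRect(q[:,:2]) if len(q) else 0, q.min(0) if len(q) else 0,q.max(0) if len(q) else 0)
im,d,p=snap('top'); P=cloud(d,p);L=(P-e)@R
m=(np.hypot(L[...,0],L[...,1])<.09)&(abs(L[...,2]-.004)<.008)&(im.min(2)>100)
q=P[m];print('top view plate',len(q),q.min(0),q.max(0))
```

```text
t 20.37 ee [0.5602 0.0023 0.1703] turn [ 0.005  0.01  -0.012] shift [-0.04 -0.05  1.61] F [-0.4  0.2 -2.9] op 0.0165 g 79.1Traceback (most recent call last):
  File "<stdin>", line 6, in <module>
cv2.error: OpenCV(4.12.0) /io/opencv/modules/imgproc/src/convhull.cpp:143: error: (-215:Assertion failed) total >= 0 && (depth == CV_32F || depth == CV_32S) in function 'convexHull'
```

View pics/w5.png

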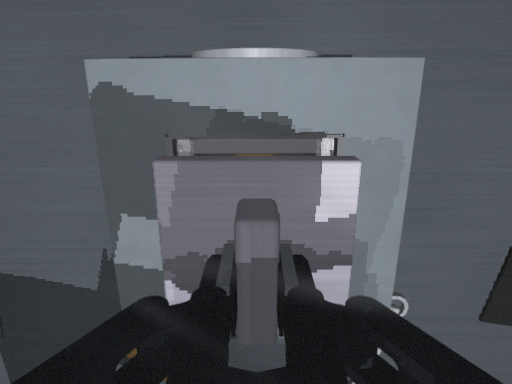

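The cover is level above the housing, with its far corners at (155,157) and (358,157). The recess mouth's far edge is at row 135, from (166,135) to (344,135).

Run:
```python
from h import *
o=ctrl.observe(); e=o['ee_pos']
im,d,p=snap('wrist'); P=cloud(d,p); Z=P[...,2]
m=(abs(Z-(e[2]-.005))<.006)&(np.hypot(P[...,0]-e[0],P[...,1]-e[1])<.075)&(im.min(2)>70)
q=P[m].astype(np.float32);print('plate',len(q),cv2.minAreaRect(q[:,:2]) if len(q) else 0,np.median(q[:,2]))
print('px plate',plane([[155,157],[358,157]],e[2]-.005,p)); print('px mouth',plane([[166,135],[344,135]],.11,p)); 
m=(abs(Z-.11)<.004)&(np.hypot(P[...,0]-.558,P[...,1]-.0035)<.14)
q=P[m];print('housing y ext at far rows',np.percentile(q[q[:,0]>.62][:,1],[.5,99.5]),'x max',np.percentile(q[:,0],99.7))
g=cv2.cvtColor(im,cv2.COLOR_RGB2GRAY).astype(int)
print(g[141,158:185]); print(g[141,325:352]); print(g[126:165,300]); print(g[180,148:165],g[180,348:365])
im,d,p=snap('top'); P=cloud(d,p)
m=(abs(P[...,2]-(e[2]-.005))<.008)&(np.hypot(P[...,0]-e[0],P[...,1]-e[1])<.075)
q=P[m].astype(np.float32);print('topview plate',len(q),q.min(0),q.max(0))
to(.5592,.0036,.13,-.85)
```

```text
Traceback (most recent call last):
cv2.error: OpenCV(4.12.0) /io/opencv/modules/imgproc/src/convhull.cpp:143: error: (-215:Assertion failed) total >= 0 && (depth == CV_32F || depth == CV_32S) in function 'convexHull'
```

Run:
```python
from h import *
o=ctrl.observe(); e=o['ee_pos']
im,d,p=snap('wrist'); P=cloud(d,p); Z=P[...,2]
m=(abs(Z-(e[2]-.005))<.006)&(np.hypot(P[...,0]-e[0],P[...,1]-e[1])<.075)&(im.min(2)>70)
q=P[m];print('plate',len(q),cv2.minAreaRect(q[:,:2].astype(np.float32)),np.median(q[:,2]))
print('px plate',plane([[155,157],[358,157]],e[2]-.005,p)); print('px mouth',plane([[166,135],[344,135]],.11,p)); 
m=(abs(Z-.11)<.004)&(np.hypot(P[...,0]-.558,P[...,1]-.0035)<.14)
q=P[m];print('housing y ext at far rows',np.percentile(q[q[:,0]>.62][:,1],[.5,99.5]),'x max',np.percentile(q[:,0],99.7))
g=cv2.cvtColor(im,cv2.COLOR_RGB2GRAY).astype(int)
print(g[141,158:185]); print(g[141,325:352]); print(g[126:165,300]); print(g[180,148:165],g[180,348:365])
im,d,p=snap('top'); P=cloud(d,p)
m=(abs(P[...,2]-(e[2]-.005))<.008)&(np.hypot(P[...,0]-e[0],P[...,1]-e[1])<.075)
q=P[m];print('topview plate',len(q),q.min(0),q.max(0))
to(.5592,.0036,.13,-.85)
```

```text
plate 20192 ((0.559871256351471, 0.0040865615010261536), (0.09457732737064362, 0.09430046379566193), 89.12776184082031) 0.1658907513216357
px plate [[ 0.60882844  0.04813205  0.16589844]
 [ 0.60741905 -0.04156964  0.16589844]]
px mouth [[ 0.6106564   0.05723211  0.11      ]
 [ 0.60898712 -0.048902    0.11      ]]
housing y ext at far rows [-0.09008932  0.09805736] x max 0.6528727994269543
[ 78  79  82  83  79  82  82  82  84  85  85  86  86  87  73  52  43  44
  60 118 129 121 148 132 127 134 156]
[182 196 191 181 205 183 181 183 182  83  43  46  65 125 127 125 127 125
 128 124 127 126 127 125 126 125 126]
[141 142 142 130 128 130 125  70  74  73  71  74  75  90  95  95  92  94
  92  95  94  92  95  91  93  92  89  69  56  60  72  73  75  77  88  99
 101 104 109]
[ 80  80  81  81  81  82 102 121 129 131 132 131 130 130 130 132 130] [205 202 205 204 202 204 205 204 205 204 194 177 109 124 127 127 124]
topview plate 439 [ 0.51352515 -0.04450967  0.15918982] [0.59576585 0.04936973 0.17186894]
t 20.57 ee [0.5603 0.0028 0.171 ] turn [ 0.006 -0.002 -0.004] shift [-0.04 -0.03  1.64] F [ 0.3  0.7 -2.8] op 0.0167 g 79.1
```

Request:
move_arm([
  [[-1, -0.02, -0.02, 0.3, 0, 0, 0], [-1, 0, 0, 0.4, 0, 0, 0], [-1, 0, 0, 0.4, 0, 0, 0], [-1, 0, 0, 0.3, 0, 0, 0], [-1, 0, 0, 0.2, 0, 0, 0], [-1, 0, 0, 0.05, 0, 0, 0], [-1, 0, 0, 0, 0, 0, 0], [-1, 0, 0, 0, 0, 0, 0], [-1, 0, 0, 0, 0, 0, 0]],
])

```text
t: 21.32
ee_pos: [0.5599, 0.0036, 0.1298]
tool_rot: [[1.0, -0.015, 0.0], [-0.015, -1.0, -0.001], [0.0, 0.001, -1.0]]
force: [-0.4, -0.9, -3.3]
opening: 0.0163
grasp_force: 79.1
```

Run:
```python
from h import *
to(.5595,.0033,.1157,-.85)
```

```text
t 21.32 ee [0.5599 0.0036 0.1298] turn [ 0.006 -0.002  0.001] shift [-0.01  0.01  0.56] F [-0.4 -0.9 -3.3] op 0.0163 g 79.1
```

Underside is about 2 mm above the top face. Lower gently into the recess.

Request:
move_arm([
  [[-1, 0, 0, 0.06, 0, 0, 0], [-1, 0, 0, 0.06, 0, 0, 0], [-1, 0, 0, 0.06, 0, 0, 0], [-1, 0, 0, 0.06, 0, 0, 0], [-1, 0, 0, 0.06, 0, 0, 0], [-1, 0, 0, 0, 0, 0, 0], [-1, 0, 0, 0, 0, 0, 0]],
])

```text
t: 21.9
ee_pos: [0.5593, 0.0037, 0.1217]
tool_rot: [[1.0, -0.015, -0.001], [-0.015, -1.0, -0.0], [-0.001, 0.0, -1.0]]
force: [0.1, -0.0, -3.8]
opening: 0.0168
grasp_force: 79.1
```

No contact, and the cover is about 6 mm into the recess. Continuing.

Request:
move_arm([
  [[-1, 0, 0, 0.06, 0, 0, 0], [-1, 0, 0, 0.06, 0, 0, 0], [-1, 0, 0, 0.06, 0, 0, 0], [-1, 0, 0, 0.04, 0, 0, 0], [-1, 0, 0, 0, 0, 0, 0], [-1, 0, 0, 0, 0, 0, 0]],
])

```text
t: 22.4
ee_pos: [0.5594, 0.0037, 0.1163]
tool_rot: [[1.0, -0.015, -0.001], [-0.015, -1.0, -0.0], [-0.001, 0.0, -1.0]]
force: [-0.2, 0.1, -3.5]
opening: 0.0164
grasp_force: 79.1
```

Request:
move_arm([
  [[-1, 0, 0, 0.03, 0, 0, 0], [-1, 0, 0, 0.03, 0, 0, 0], [-1, 0, 0, 0, 0, 0, 0], [-1, 0, 0, 0, 0, 0, 0]],
])

```text
t: 22.73
ee_pos: [0.5596, 0.0037, 0.1157]
tool_rot: [[1.0, -0.015, 0.0], [-0.015, -1.0, -0.001], [0.0, 0.001, -1.0]]
force: [-1.0, 1.2, 4.7]
opening: 0.0163
grasp_force: 80.1
```

Seated. Release and rise.

Request:
move_arm([
  [[-0.5, 0, 0, 0, 0, 0, 0], [-0.3, 0, 0, 0, 0, 0, 0], [-0.1, 0, 0, 0, 0, 0, 0], [0.2, 0, 0, 0, 0, 0, 0], [0.2, 0, 0, 0, 0, 0, 0], [0.2, 0, 0, 0, 0, 0, 0], [0.2, 0, 0, -0.2, 0, 0, 0], [0.2, 0, 0, -0.5, 0, 0, 0], [0.2, 0, 0, -0.8, 0, 0, 0], [0.2, 0, 0, -0.8, 0, 0, 0], [0.2, 0, 0, -0.8, 0, 0, 0], [0.2, 0, 0, -0.8, 0, 0, 0], [0.2, 0, 0, -0.4, 0, 0, 0], [0.2, 0, 0, 0, 0, 0, 0], [0.2, 0, 0, 0, 0, 0, 0]],
])

```text
t: 23.98
ee_pos: [0.5595, 0.0038, 0.2226]
tool_rot: [[1.0, -0.015, -0.0], [-0.015, -1.0, -0.001], [-0.0, 0.001, -1.0]]
force: [-0.8, 0.2, -0.4]
opening: 0.0512
grasp_force: 0.0
```

Run:
```python
from h import *
to(.5592,.0036,.2,-.85)
im,d,p=snap('wrist','w6.png'); P=cloud(d,p); Z=P[...,2]
D=np.hypot(P[...,0]-.559,P[...,1]-.0036)
m=(D<.044)&(abs(Z-.11)<.008);q=P[m]
k=np.linalg.lstsq(np.c_[q[:,:2]-q[:,:2].mean(0),np.ones(len(q))],q[:,2],rcond=None)[0];print('plate z',k[2],'tilt',np.degrees(k[:2]),len(q))
m=(D>.08)&(D<.095)&(abs(Z-.11)<.008);print('housing top',np.median(Z[m]))
m=(D<.045)&(abs(Z-.139)<.006);q=P[m];print('rib',cv2.minAreaRect(q[:,:2].astype(np.float32)),np.median(q[:,2]))
```

```text
t 23.98 ee [0.5595 0.0038 0.2226] turn [0.006 0.    0.001] shift [-0.01  0.01  0.9 ] F [-0.8  0.2 -0.4] op 0.0512 g 0.0
plate z 0.11078588981316546 tilt [0.05181037 0.05348647] 7349
housing top 0.11078209090384193
rib ((0.5592824816703796, 0.00539822643622756), (0.018018990755081177, 0.05965632572770119), 89.78617858886719) 0.13953320587281248
```

View pics/w6.png

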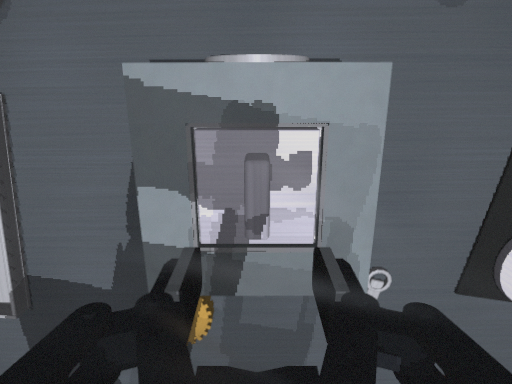

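The cover sits in the recess with an even gap all round (cols 195–318, rows 128–247). It is flush with the housing top and level, so I'm handing in.

```bash
python3 -c "
from station import ctrl
print(ctrl.close_job())"
```

```text
the job is handed in; nothing more can be done
None
```

The worm shaft lies flat and released in the parts tray, the square cover sits level and flush in the housing, and the job was handed in at about 24 s of the 64 s limit; no verdict came back.

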